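# Clamp the dry-goods bin shut with its draw latch

## Task

Close the draw latch of the dry-goods bin: hook the wire loop under the lip of the brass keeper on the sliding lid and let go of it, then push the red lever over past centre until it lies flat and stays, so that the lid is clamped against its gasket. Draw the loop back gently, only until you feel it catch on the keeper (do not haul the lid along with it), do not force the lever once it is down, and leave the other things on the counter where they are.

Things in the scene. Friction and masses are not known exactly. Their poses are not given: they have to be found in the camera images.
- latch_pivot (a point): Lever pivot of the steel draw latch, 24 mm above the top of the white bin (bin fixed, 300 x 170 mm, top 110 mm over the counter: a fixed deck with the latch, then a black gasket in the seam, then an aluminium sliding lid with the keeper). Axes: x level, from latch to keeper; y level, along the pivot; z up. The latch moves in this x-z plane.
- latch_base (a point): Centre of the latch's foot on the bin's top, 24 mm straight below the pivot, same axes. The keeper is NOT tracked: on the lid, in the latch's x-z plane, a brass post 9 mm wide with a lip at its top pointing away from the latch (+x), 4.5 mm past the post's far face; lip underside 22 mm, top 26 mm above the bin's top. Its place differs from bin to bin by up to 5 mm in x either way.
- loop_hinge (a point): Hinge of the loop on the lever, 18 mm from the pivot on the handle side (2 mm below it when the lever is flat). Hooked, the loop's bar lies behind the post under the lip, its centre (lid undrawn) 56 to 66 mm from the pivot in x and 5 mm below it in z (drawn in at 5 to 12 mm below, it rises to the lip). The bar passes down outside the lip where its centre is beyond 71 mm in x.
- loop_bar (a point): Centre of the cross bar at the loop's free end, 70 mm from the loop's hinge. Bar 6 mm thick, along y, with a yellow 10 mm ball at each end (36 mm over the balls: pinch these from above, along y; the loop turns easily between the fingers). Side wires 4 mm thick, 18 mm apart. A weak spring lifts this end: let go unhooked it rises well above the keeper; under the lip it stays.
- lever_face (a point): Point on the red lever's pushing face (towards the keeper when the lever is up, on top when flat), mid-width (24 mm wide), 48 mm from the pivot along the lever. The face is 5 mm off the pivot's line and ends 56 mm from the pivot. The lever stays where it is left; its friction makes pulling the free loop back along x take a steady 2 N or so.
- lever (a joint): Lever angle, rad: 0 = flat, pointing away from the keeper (firm rubber stop, yields 0.05 under about 35 N); 1.57 = upright; up to 2.35 leaning to the keeper. Starts at 1.75 to 2.15; hooking the loop brings it to 0.9 to 1.75. Pushed on from there, resistance at the face rises to 1 to 10 N, passes centre near 0.2, then the lever drops to 0.
- gasket (a joint): How far the lid is drawn onto the black gasket in the seam, in m: 0 = undrawn. The lid (0.25 kg, loose in its rails, 0.5 mm of play) slides with 1 to 2 N of friction; the gasket first yields softly (1.5 N per mm), after 2 mm firmly (6.5 N per mm). So a caught keeper is felt as the pull rising by 2 N or so. Clamped it reads 0.003 to 0.013.
- pestle: Granite pestle standing on the counter, 122 mm high, 42 mm wide. Leave alone.
- brush: Red silicone brush lying on the counter. Leave alone.
- cup: Aluminium measuring cup, 64 mm wide, 45 mm high. Leave alone.
- jar: Clear plastic mini jar, 48 mm wide, 55 mm high, standing near the bin. Leave alone.
- bowl: Empty stainless steel bowl, 150 mm wide, 60 mm high. Leave alone.
- spice: Amber spice jar, 44 mm wide, 100 mm high. Leave alone.

How it is judged (in metres and radians):
On the way:
1. the loop is hooked under the keeper's lip and let go, the lid not yet drawn (z of loop_bar in the frame of latch_pivot below -0.002 m and x of loop_bar in the frame of latch_pivot below 0.0685 m and contact force between the fingers and loop below 0.1 N and value of joint gasket below 0.0012 m), for 0.2 s.
At the end, for the whole second after the job is handed in: The lever lies flat and still (within 0.05 rad of its stop) and the lid stays drawn by at least 2.5 mm, held by the latch alone (value of joint lever below 0.05 rad and value of joint gasket above 0.0025 m and velocity of joint lever between -0.05 and 0.05 rad/s); the robot touches nothing.
It fails at once if the lid is hauled along by the loop (drawn over 1.2 mm onto the gasket while the fingers push or pull the loop) (value of joint gasket above 0.0012 m and contact force between the fingers and loop above 3 N).
It fails at once if the lever is pressed so hard on its stop (over about 35 N) that the stop gives by 0.05 rad (value of joint lever below -0.05 rad).
It fails at once if one of the other things is shifted by more than 25 mm (distance of any of pestle, brush, cup, jar, bowl, spice from where it was at the start of the episode above 0.025 m).
It also fails if it takes over 67 s, if anything falls off the work surface, if the arm or the gripper's body presses on something with over 40 N, if the wrist force passes 120 N, or if a joint passes its speed limit or range.

## Robot

A 6-joint arm with a two-finger parallel gripper is mounted at the origin on the work surface. World frame = base frame: x ahead of the robot, y to its left, z up, the work surface at z = 0. Lengths are in m, angles in degrees, forces in N, time in s.
With the tool pointing down it reaches from about 0.25 to 0.725 m from the base axis. Payload 9.7 kg.
Tool frame: the origin (TCP) lies at the very end of the fingers, on their centre line; the grasp point (between the pads) lies 19 mm behind it; z points along the fingers, y is the line along which they close (so a half turn about z gives the same grasp; the last joint's range is limited). The gripper opens to 85 mm and grips with 20 to 120 N. Pads are 22 mm wide; open, the fingers measure 114 mm over their backs; the gripper's body (76 mm by 85 mm) begins 54 mm behind the grasp point. The pads swing forward as they close: fully open they stand 13 mm farther back than shut.
Start: joints at [-75.401, 4.979, 10.078, 95.1, 0, 90], TCP at [0.139, -0.532, 0.231] pointing down, gripper open.
Joint ranges: [-179.16, 179.16], [-48.56, 103.87], [-65.8, 70.77], [-126.05, 130.52], [-82.76, 87.17], [-180, 180]. Speed limits (degrees/s): [127.2, 127.2, 147.25, 180, 180, 180].

## Interface

Orientations are given as [roll, pitch, yaw] about the fixed x, y, z axes, in that order (R = Rz(yaw) Ry(pitch) Rx(roll)).
In Python, from workcell import telemetry, optics, workorder gives the robot as it stands.
- The arm moves only by the shell command python3 -m handwheel 'ROWS' [FORCE]. ROWS is JSON, a list of rows, each an object of numbers: "tx", "ty", "tz": the shift along the tool's x, y, z in m; "ax", "ay", "az": the turn, a rotation vector about the tool's x, y, z in degrees; "jaw": the gripper command: -1 is shut, 1 is fully open, values between are in proportion. A call has exactly 10 rows; each row shifts and turns the commanded pose from where the row before left it, along the tool's axes as they then stand; what a row does not reach is not made up. A row lasts 1/8 s, in which the tool goes at most 62.5 mm and 10.7 degrees, less where a joint would pass 70% of its speed; a pose out of reach is approached as far as the arm can. A call is refused whole if a number of a shift passes 0.0625 or a number of a turn 10.7, either way. A call with a gripper value outside its range is refused whole. The fingers move at their own pace and stop on an object; FORCE is the grip in N (left out, the last holds). Time passes only in rows, so rows that do not move let the fingers close, or fill a call up. It gives the time, the measured TCP pose, the force, the opening and the grip force at its end, in the units of the state.
- telemetry.get_obs(): the state, without advancing time (a new reading comes with each control period).
- optics.camera(name): name is "scene" or "top" or "wrist"; returns a dict with "color" (384x512x3 uint8, red, green, blue), "K" (3x3 intrinsics, pixels), "k1" (the pictures are not rectified: a ray, as slopes to the right and down, at radius r is drawn at 1 + k1 r^2 times it, then the intrinsics apply), "extrinsics" (4x4, takes a point from camera to world coordinates); the wrist camera has in their place "mount" (4x4, takes a point from camera to tool coordinates, whose origin is the TCP and whose axes are the flange's). Camera axes: x right, y down, z forward; pixel columns grow to the right and rows downward; lengths in m; the calibration is good to about 2 mm. A picture is of the moment at which its call begins: read the wrist's pose just before it. There is no depth.
- workorder.job_done(): hands the job in; it is judged then, once.
The state is a dict: "time": time; "q": joint angles; "qd": joint speeds; "joint_efforts": joint torques, N m; "ee_pos": TCP position; "tcp_rot": TCP orientation; "wrist_force": force on the tool from outside, world axes, zero at the start; "torque": the same for the moment, N m; "opening": finger opening in m; "grasp_force": force on a finger pad.
Only numpy, scipy, OpenCV 4.12 (cv2) and the standard library are available. Lean on these libraries where they do the work, as an engineer would, in place of code of your own. Each camera call takes 0.05 s, during which the arm holds its last target. There are 200 camera calls.

## Working session

There is one attempt and no reset: what is moved stays moved. The work goes in short steps, Python scripts to look and compute and a shell command to move; the robot and the scene stay as the last step left them, time stands still between calls to the robot, and variables do not carry over. Pictures are saved under pics/ and viewed, at most 10 in all, crops included, and the job is handed in when it is done.

```bash
ls; mkdir -p pics; cat > h.py <<'E'
import numpy as np,cv2
from workcell import telemetry,optics,workorder
from scipy.spatial.transform import Rotation as R
def tool():
    o=telemetry.get_obs();T=np.eye(4);T[:3,:3]=R.from_euler('xyz',o['tcp_rot'],degrees=True).as_matrix();T[:3,3]=o['ee_pos'];return T
def snap(n):
    T=tool();c=optics.camera(n);c['E']=np.array(c['extrinsics']) if 'extrinsics' in c else T@np.array(c['mount']);return c
def ray(c,u,v):
    K=np.array(c['K']);d=np.array([c['k1'],0,0,0,0],float)
    p=cv2.undistortPoints(np.array([[[u,v]]],float),K,d)[0,0]
    D=c['E'][:3,:3]@np.array([p[0],p[1],1]);return c['E'][:3,3],D/np.linalg.norm(D)
def onz(c,u,v,z):
    o,d=ray(c,u,v);return o+d*(z-o[2])/d[2]
def tri(rs):
    A=0;b=0
    for o,d in rs:
        P=np.eye(3)-np.outer(d,d);A=A+P;b=b+P@o
    return np.linalg.solve(A,b)
def save(c,f,box=None,s=1):
    im=c['color'][:,:,::-1]
    if box: im=im[box[1]:box[3],box[0]:box[2]]
    cv2.imwrite(f,cv2.resize(im,None,fx=s,fy=s,interpolation=cv2.INTER_CUBIC))
E
python3 - <<'E'
from h import *
a=snap('scene');b=snap('top')
im=np.hstack([cv2.resize(a['color'],(400,300)),cv2.resize(b['color'],(400,300))])
w=snap('wrist')
save(a,'pics/scene.png',None,1.5);save(b,'pics/top.png',None,1.5)
for n,c in(('s',a),('t',b)):print(n,c['E'].round(3).tolist(),np.array(c['K']).round(1).tolist(),c['k1'])
print(telemetry.get_obs())
E
```

```text
pics
s [[-0.854, 0.384, -0.35, 1.007], [0.52, 0.634, -0.573, 0.728], [0.002, -0.671, -0.741, 1.015], [0.0, 0.0, 0.0, 1.0]] [[386.7, 0.0, 248.4], [0.0, 386.7, 184.3], [0.0, 0.0, 1.0]] -0.013911792253757735
t [[-0.007, -0.986, 0.165, 0.433], [-1.0, 0.011, 0.023, -0.001], [-0.024, -0.164, -0.986, 1.008], [0.0, 0.0, 0.0, 1.0]] [[362.5, 0.0, 254.0], [0.0, 362.5, 192.4], [0.0, 0.0, 1.0]] -0.042189067160843016
{'time': 0.15, 'q': array([-7.54014659e+01,  5.00421861e+00,  1.00454792e+01,  9.51009007e+01,
        4.83636035e-04,  8.99995094e+01]), 'qd': array([-0.00429365, -0.02657488,  0.1617998 , -0.09401272, -0.05811401,
       -0.03065288]), 'joint_efforts': array([-4.10531811e-04, -5.20762575e+01,  4.65044475e+01,  1.39505140e-02,
       -1.26881929e-05,  7.93369168e-06]), 'ee_pos': array([ 0.13858123, -0.5320678 ,  0.23074785]), 'tcp_rot': array([-1.79940360e+02, -4.84146498e-04,  1.45990242e+01]), 'wrist_force': array([0.15326887, 0.48865818, 0.00866858]), 'torque': array([0.00268818, 0.02158031, 0.02891922]), 'grasp_force': 0.0, 'opening': 0.0853107498787355}
```

View pics/scene.png

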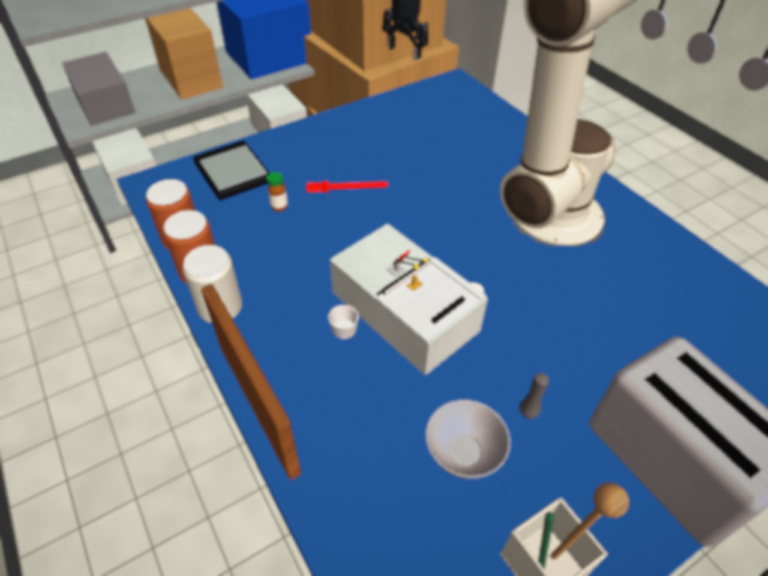

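View pics/top.png

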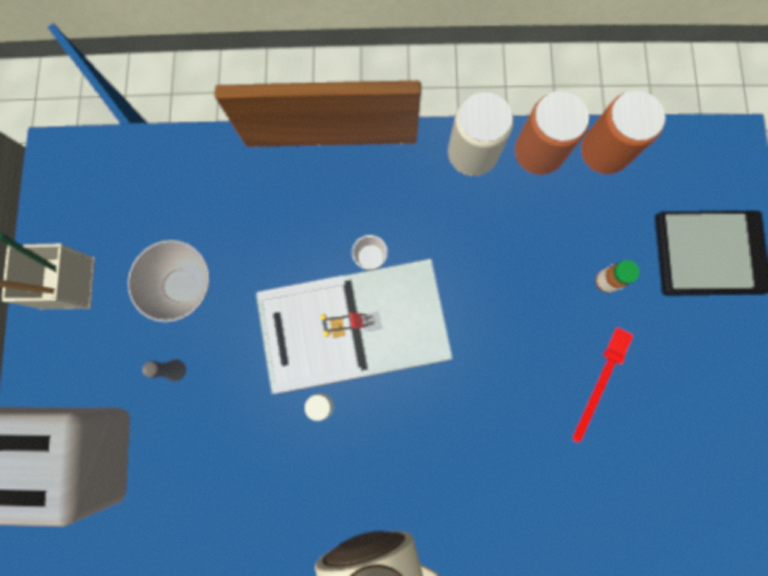

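The top view shows the bin with corners near (257,292), (432,260), (452,358), (273,393) at 1.5x zoom. The yellow balls are near (325,318) and (326,333), the lever is near (357,321), and latch x points image-left (about world +y). I'll measure these roughly.

```bash
python3 - <<'E'
from h import *
a=snap('scene');b=snap('top')
P=[onz(b,u/1.5,v/1.5,.11) for u,v in((257,292),(432,260),(452,358),(273,393))]
print(np.array(P).round(3).tolist())
ax=(P[0]-P[1]+P[3]-P[2]);print('xaxis yaw',np.degrees(np.arctan2(ax[1],ax[0])))
def blobs(c,lo,hi,box):
    h=cv2.cvtColor(c['color'],cv2.COLOR_RGB2HSV);m=cv2.inRange(h,lo,hi)
    M=np.zeros_like(m);M[box[1]:box[3],box[0]:box[2]]=m[box[1]:box[3],box[0]:box[2]]
    n,l,s,ct=cv2.connectedComponentsWithStats(M);return [(s[i,4],ct[i].round(1).tolist()) for i in range(1,n) if s[i,4]>2]
bt=(165,170,310,265);bs=(215,145,330,250)
for nm,lo,hi in(('yel',(22,130,120),(35,255,255)),('brass',(12,100,80),(21,255,255)),('red',(0,120,80),(8,255,255)),('red2',(172,120,80),(180,255,255))):
    print(nm,'top',blobs(b,lo,hi,bt),'scene',blobs(a,lo,hi,bs))
save(b,'pics/c1.png',(200,195,270,245),6);save(a,'pics/c2.png',(240,155,310,205),6)
x=np.vstack([cv2.imread('pics/c1.png'),cv2.imread('pics/c2.png')[:298]]);cv2.imwrite('pics/c.png',x)
E
```

```text
[[0.58, 0.229, 0.11], [0.631, -0.067, 0.11], [0.467, -0.096, 0.11], [0.412, 0.197, 0.11]]
xaxis yaw 100.2132959780298
yel top [(np.int32(7), [215.0, 211.3]), (np.int32(8), [216.9, 221.9])] scene [(np.int32(4), [283.5, 173.5]), (np.int32(7), [277.0, 177.7])]
brass top [(np.int32(43), [224.1, 215.5]), (np.int32(28), [225.2, 221.9])] scene [(np.int32(49), [276.1, 188.5])]
red top [(np.int32(63), [236.6, 213.1])] scene [(np.int32(12), [268.8, 170.2])]
red2 top [] scene []
```

View pics/c.png

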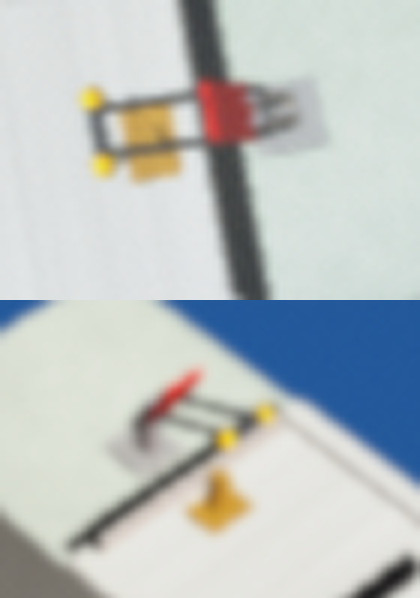

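The crop shows the balls at top (215,211) and (217,222), and at scene (277,178) and (284,174). The brass keeper base is seen between the loop wires.

```bash
python3 - <<'E'
from h import *
a=snap('scene');b=snap('top')
p=tri([ray(b,215.2,211.5),ray(a,277.6,178.2)]);q=tri([ray(b,217.1,222),ray(a,284.0,173.7)])
m=(p+q)/2;print(p.round(4),q.round(4),np.linalg.norm(p-q),m.round(4))
y=np.radians(100.2);X=np.array([np.cos(y),np.sin(y),0]);Y=np.array([-np.sin(y),np.cos(y),0])
# foot plate centre, crop1 (298,112), z .11
f=onz(b,200+298/6,195+115/6,.11);f2=onz(a,240+140/6,155+148/6,.11)
print('foot',f.round(4),f2.round(4))
for c,u,v in((b,200+152/6,195+140/6),(a,240+218/6,155+210/6)):
  k=onz(c,u,v,.112);print('keeper base',k.round(4),((k-f)@X).round(4),((k-f)@Y).round(4))
piv=f+[0,0,.024]
print('bar rel pivot',((m-piv)@X).round(4),((m-piv)@Y).round(4),m[2]-piv[2])
T=tool();print(T[:3,:3].round(3).tolist())
print('TCP->bar world',(m-T[:3,3]).round(3),(T[:3,:3].T@(m-T[:3,3])).round(3))
E
```

```text
[0.5272 0.1076 0.1814] [0.5022 0.1032 0.1833] 0.025398702944395772 [0.5147 0.1054 0.1823]
foot [0.5283 0.0305 0.11  ] [0.5281 0.0365 0.11  ]
keeper base [0.5183 0.0909 0.112 ] 0.0613 -0.0008
keeper base [0.5184 0.0958 0.112 ] 0.0661 -0.0018
bar rel pivot 0.0762 0.0001 0.04834247148765733
[[0.968, 0.252, -0.0], [0.252, -0.968, 0.0], [0.0, -0.0, -1.0]]
TCP->bar world [ 0.376  0.638 -0.049] [ 0.525 -0.522  0.049]
```

```bash
R='{"tx":0.0262,"ty":-0.0261,"tz":-0.002}'; python3 -m handwheel '[{"tx":0.0262,"ty":-0.0261,"tz":-0.002},{"tx":0.0262,"ty":-0.0261,"tz":-0.002},{"tx":0.0262,"ty":-0.0261,"tz":-0.002},{"tx":0.0262,"ty":-0.0261,"tz":-0.002},{"tx":0.0262,"ty":-0.0261,"tz":-0.002},{"tx":0.0262,"ty":-0.0261,"tz":-0.002},{"tx":0.0262,"ty":-0.0261,"tz":-0.002},{"tx":0.0262,"ty":-0.0261,"tz":-0.002},{"tx":0.0262,"ty":-0.0261,"tz":-0.002},{"tx":0.0262,"ty":-0.0261,"tz":-0.002}]'
python3 -m handwheel '[{"tx":0.0262,"ty":-0.0261,"tz":-0.002},{"tx":0.0262,"ty":-0.0261,"tz":-0.002},{"tx":0.0262,"ty":-0.0261,"tz":-0.002},{"tx":0.0262,"ty":-0.0261,"tz":-0.002},{"tx":0.0262,"ty":-0.0261,"tz":-0.002},{"tx":0.0262,"ty":-0.0261,"tz":-0.002},{"tx":0.0262,"ty":-0.0261,"tz":-0.002},{"tx":0.0262,"ty":-0.0261,"tz":-0.002},{"tx":0.0262,"ty":-0.0261,"tz":-0.002},{"tx":0.0262,"ty":-0.0261,"tz":-0.002}]'
python3 -m handwheel '[{"az":-10.7},{"az":-10.7},{"az":-10.7},{"az":-10.7},{"az":-10.7},{"az":-10.7},{"az":-10.7},{"az":-10.7},{},{}]'
python3 - <<'E'
from h import *
w=snap('wrist');save(w,'pics/w1.png',None,1.5);print(w['E'].round(3).tolist());b=snap('top')
o=telemetry.get_obs();print(o['ee_pos'],o['tcp_rot'],o['wrist_force'],o['q'])
E
```

```text
[[0.252, -0.916, -0.311, 0.218], [-0.968, -0.239, -0.08, -0.511], [-0.001, 0.321, -0.947, 0.373], [0.0, 0.0, 0.0, 1.0]]
[ 0.1386255  -0.53218537  0.231212  ] [-1.79989300e+02 -8.21694363e-04  1.45986379e+01] [-1.02704324 -0.33112565 -0.1042589 ] [-7.54002656e+01  4.98091852e+00  1.00723263e+01  9.51021078e+01
  8.21899119e-04  9.00010963e+01]$[0]: bad value
$[0]: bad value
$[0]: bad value
```

View pics/w1.png

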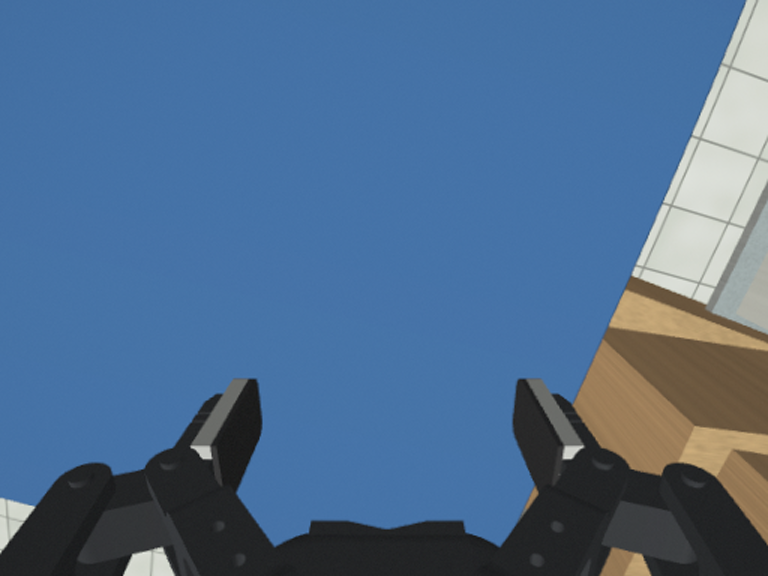

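The wrist view shows only the blue counter and the open fingers, with tips near (245,380) and (525,380). All three moves were refused, so rows probably need every key.

```bash
python3 -m handwheel '[{"tx":0.0262,"ty":-0.0261,"tz":-0.002,"ax":0,"ay":0,"az":0,"jaw":1},{"tx":0.0262,"ty":-0.0261,"tz":-0.002,"ax":0,"ay":0,"az":0,"jaw":1},{"tx":0.0262,"ty":-0.0261,"tz":-0.002,"ax":0,"ay":0,"az":0,"jaw":1},{"tx":0.0262,"ty":-0.0261,"tz":-0.002,"ax":0,"ay":0,"az":0,"jaw":1},{"tx":0.0262,"ty":-0.0261,"tz":-0.002,"ax":0,"ay":0,"az":0,"jaw":1},{"tx":0.0262,"ty":-0.0261,"tz":-0.002,"ax":0,"ay":0,"az":0,"jaw":1},{"tx":0.0262,"ty":-0.0261,"tz":-0.002,"ax":0,"ay":0,"az":0,"jaw":1},{"tx":0.0262,"ty":-0.0261,"tz":-0.002,"ax":0,"ay":0,"az":0,"jaw":1},{"tx":0.0262,"ty":-0.0261,"tz":-0.002,"ax":0,"ay":0,"az":0,"jaw":1},{"tx":0.0262,"ty":-0.0261,"tz":-0.002,"ax":0,"ay":0,"az":0,"jaw":1}]'
```

```text
time: 1.7
ee_pos: [0.3268, -0.2125, 0.2515]
tcp_rot: [180.0, -0.0, 14.6]
wrist_force: [1.0, -0.4, 0.5]
opening: 0.0854
grasp_force: 0.0
```

```bash
python3 -m handwheel '[{"tx":0.0262,"ty":-0.0261,"tz":-0.002,"ax":0,"ay":0,"az":0,"jaw":1},{"tx":0.0262,"ty":-0.0261,"tz":-0.002,"ax":0,"ay":0,"az":0,"jaw":1},{"tx":0.0262,"ty":-0.0261,"tz":-0.002,"ax":0,"ay":0,"az":0,"jaw":1},{"tx":0.0262,"ty":-0.0261,"tz":-0.002,"ax":0,"ay":0,"az":0,"jaw":1},{"tx":0.0262,"ty":-0.0261,"tz":-0.002,"ax":0,"ay":0,"az":0,"jaw":1},{"tx":0.0262,"ty":-0.0261,"tz":-0.002,"ax":0,"ay":0,"az":0,"jaw":1},{"tx":0.0262,"ty":-0.0261,"tz":-0.002,"ax":0,"ay":0,"az":0,"jaw":1},{"tx":0.0262,"ty":-0.0261,"tz":-0.002,"ax":0,"ay":0,"az":0,"jaw":1},{"tx":0.0262,"ty":-0.0261,"tz":-0.002,"ax":0,"ay":0,"az":0,"jaw":1},{"tx":0.0262,"ty":-0.0261,"tz":-0.002,"ax":0,"ay":0,"az":0,"jaw":1}]'
python3 -m handwheel '[{"tx":0,"ty":0,"tz":0,"ax":0,"ay":0,"az":-10.7,"jaw":1},{"tx":0,"ty":0,"tz":0,"ax":0,"ay":0,"az":-10.7,"jaw":1},{"tx":0,"ty":0,"tz":0,"ax":0,"ay":0,"az":-10.7,"jaw":1},{"tx":0,"ty":0,"tz":0,"ax":0,"ay":0,"az":-10.7,"jaw":1},{"tx":0,"ty":0,"tz":0,"ax":0,"ay":0,"az":-10.7,"jaw":1},{"tx":0,"ty":0,"tz":0,"ax":0,"ay":0,"az":-10.7,"jaw":1},{"tx":0,"ty":0,"tz":0,"ax":0,"ay":0,"az":-10.7,"jaw":1},{"tx":0,"ty":0,"tz":0,"ax":0,"ay":0,"az":-10.7,"jaw":1},{"tx":0,"ty":0,"tz":0,"ax":0,"ay":0,"az":0,"jaw":1},{"tx":0,"ty":0,"tz":0,"ax":0,"ay":0,"az":0,"jaw":1}]'
python3 - <<'E'
from h import *
w=snap('wrist');save(w,'pics/w2.png',None,1.5);np.savez('w2.npz',K=w['K'],k1=w['k1'],E=w['E'])
o=telemetry.get_obs();print(o['ee_pos'],o['tcp_rot'],o['wrist_force'],o['q'])
E
```

```text
time: 2.95
ee_pos: [0.5146, 0.1062, 0.2714]
tcp_rot: [180.0, -0.0, 14.6]
wrist_force: [1.0, -0.7, -0.2]
opening: 0.0856
grasp_force: 0.0
time: 4.2
ee_pos: [0.5141, 0.105, 0.2713]
tcp_rot: [180.0, 0.0, 100.0]
wrist_force: [0.5, -1.1, 0.5]
opening: 0.0855
grasp_force: 0.0
[0.51413984 0.10496404 0.27129969] [1.79998613e+02 8.92716594e-05 1.00002126e+02] [ 0.26365147 -0.2881034  -0.67135151] [ 1.15387053e+01  2.58331429e+00  1.20487636e+01  9.94640650e+01
 -1.26439051e-04  9.15365788e+01]
```

View pics/w2.png

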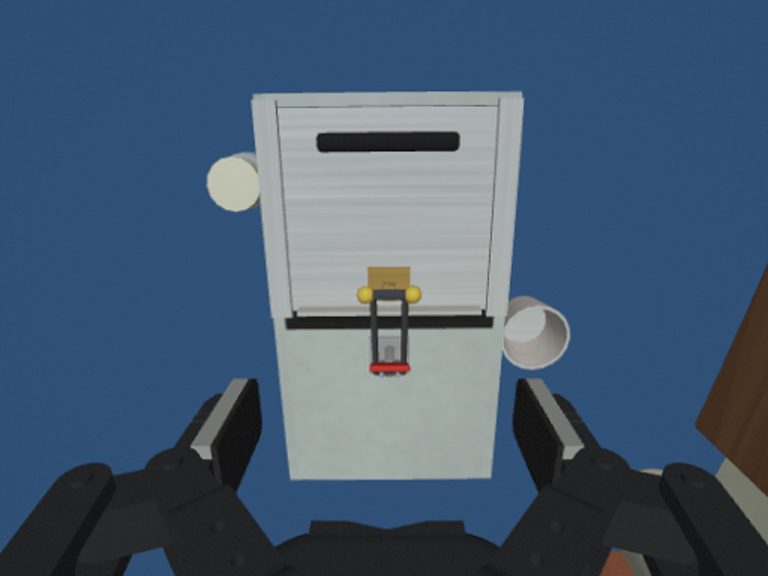

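The wrist view shows the balls at (365,295) and (413,295), the bin edges straight in the image, the foot plate near (389,350) and the brass base at x 368–410, rows 267–290.

```bash
cat >> h.py <<'E'
def balls(c,box=(0,0,512,384)):
    h=cv2.cvtColor(c['color'],cv2.COLOR_RGB2HSV);m=cv2.inRange(h,(22,130,100),(36,255,255))
    M=np.zeros_like(m);M[box[1]:box[3],box[0]:box[2]]=m[box[1]:box[3],box[0]:box[2]]
    n,l,s,ct=cv2.connectedComponentsWithStats(M);i=np.argsort(-s[1:,4])[:2]+1
    return [tuple(ct[k]) for k in i]
def inlatch(p,f,yaw):
    y=np.radians(yaw);X=np.array([np.cos(y),np.sin(y),0]);Y=np.array([-np.sin(y),np.cos(y),0])
    d=p-f;return np.array([d@X,d@Y,d[2]])
E
python3 - <<'E'
from h import *
w=snap('wrist');a=snap('scene');b=balls(w,(200,170,320,220));b=sorted(b);print(b,w['E'][:3,3],w['mount'] if 'mount' in w else 0)
(oa,da),(_,db)=ray(w,*b[0]),ray(w,*b[1])
ang=np.arccos(da@db);r=.026/2/np.tan(ang/2);dm=(da+db);dm/=np.linalg.norm(dm);print('by size',(oa+r*dm).round(4))
# wrist left ball = scene?  try both pairings
S=[(277.6,178.2),(284.0,173.7)]
for s in(S,S[::-1]):
    P=[tri([ray(w,*b[i]),ray(a,*s[i])]) for i in(0,1)];print(np.array(P).round(4).tolist(),np.mean(P,0).round(4))
# bin edges: corners on top plane
for u,v in((253,95),(521,94),(290,480),(491,478),(389,349),(371,337),(408,337)):print((u,v),onz(w,u/1.5,v/1.5,.11).round(4))
save(w,'pics/w3.png',(230,170,290,260),6)
E
```

```text
[(np.float64(243.23595505617976), np.float64(195.91011235955057)), (np.float64(274.5816326530612), np.float64(195.68367346938774))] [0.49910326 0.18734006 0.41294203] [[ 3.10254709e-04 -9.47121008e-01 -3.20876457e-01  8.37354203e-02]
 [ 9.99999177e-01 -1.05620708e-04  1.27865425e-03 -4.97151960e-04]
 [-1.24493150e-03 -3.20876590e-01  9.47120195e-01 -1.41642487e-01]
 [ 0.00000000e+00  0.00000000e+00  0.00000000e+00  1.00000000e+00]]
by size [0.5144 0.1082 0.1792]
[[0.5053, 0.0895, 0.1483], [0.5214, 0.125, 0.2152]] [0.5133 0.1073 0.1817]
[[0.5022, 0.107, 0.1856], [0.5274, 0.1107, 0.1832]] [0.5148 0.1089 0.1844]
(253, 95) [0.4118 0.2003 0.11  ]
(521, 94) [0.5779 0.2303 0.11  ]
(290, 480) [ 0.4663 -0.0936  0.11  ]
(491, 478) [ 0.6331 -0.0622  0.11  ]
(389, 349) [0.5271 0.0418 0.11  ]
(371, 337) [0.5122 0.0491 0.11  ]
(408, 337) [0.5392 0.0539 0.11  ]
```

View pics/w3.png

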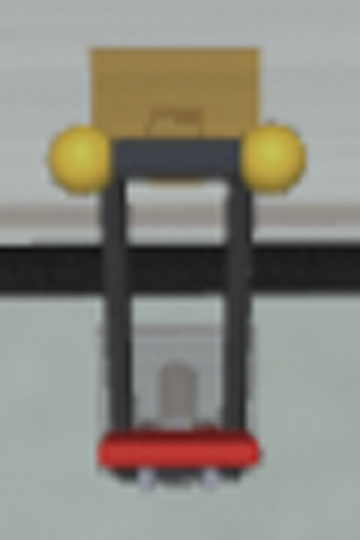

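```bash
python3 - <<'E'
from h import *
from scipy.optimize import least_squares
w=snap('wrist')
X=np.array([np.cos(np.radians(100.4)),np.sin(np.radians(100.4)),0])
bar=np.array([.5146,.1085,.182])
lip=onz(w,230+177/6,170+109/6,.136);bp=onz(w,230+177/6,170+48/6,.111);bp0=onz(w,230+177/6,170+183/6,.111);ft=onz(w,230+178/6,170+326/6,.112)
print('x rel bar: lip end',(lip-bar)@X,'base far',(bp-bar)@X,'near',(bp0-bar)@X,'foot front',(ft-bar)@X, lip)
def f(p):
    px,t=p;d=np.array([-np.cos(t),np.sin(t)]);n=np.array([-np.sin(t),-np.cos(t)])
    h=np.array([px,.134])+.0179*d+.002*n
    e1=np.hypot(0-h[0],bar[2]-h[1])-.070
    tip=np.array([px,.134])+.056*d-.003*n
    g=onz(w,230+178/6,170+450/6,tip[1]);e2=(g-bar)@X-tip[0]
    return [e1,e2]
s=least_squares(f,[-.07,1.9]);print(s.x,s.fun)
E
```

```text
x rel bar: lip end -0.007264368381887844 base far -0.00397939850004192 near -0.02910147499733768 foot front -0.0567230403273219 [0.51644902 0.10145365 0.136     ]
[-0.06809652  1.97595777] [ 2.30371278e-15 -5.41233725e-16]
```

```bash
python3 -m handwheel '[{"tx":0.0034,"ty":0.0011,"tz":0.01,"ax":0,"ay":0,"az":-0.4,"jaw":0.5},{"tx":0,"ty":0,"tz":0.012,"ax":0,"ay":0,"az":0,"jaw":0.5},{"tx":0,"ty":0,"tz":0.013,"ax":0,"ay":0,"az":0,"jaw":0.5},{"tx":0,"ty":0,"tz":0.013,"ax":0,"ay":0,"az":0,"jaw":0.5},{"tx":0,"ty":0,"tz":0.013,"ax":0,"ay":0,"az":0,"jaw":0.5},{"tx":0,"ty":0,"tz":0.013,"ax":0,"ay":0,"az":0,"jaw":0.5},{"tx":0,"ty":0,"tz":0.013,"ax":0,"ay":0,"az":0,"jaw":0.5},{"tx":0,"ty":0,"tz":0.013,"ax":0,"ay":0,"az":0,"jaw":0.5},{"tx":0,"ty":0,"tz":0,"ax":0,"ay":0,"az":0,"jaw":0.5},{"tx":0,"ty":0,"tz":0,"ax":0,"ay":0,"az":0,"jaw":0.5}]' 20
python3 - <<'E'
from h import *
w=snap('wrist');save(w,'pics/w4.png',None,1.5)
b=sorted(balls(w));print(b);(oa,da),(_,db)=ray(w,*b[0]),ray(w,*b[1])
ang=np.arccos(da@db);r=.026/2/np.tan(ang/2);dm=(da+db);dm/=np.linalg.norm(dm);p=oa+r*dm;T=tool();print('bar',p.round(4),'in tool',(T[:3,:3].T@(p-T[:3,3])).round(4))
E
```

```text
time: 5.65
ee_pos: [0.5147, 0.1085, 0.1717]
tcp_rot: [180.0, -0.0, 100.6]
wrist_force: [0.4, 0.8, -0.6]
opening: 0.0641
grasp_force: 0.0
[(np.float64(231.87747035573122), np.float64(265.1343873517786)), (np.float64(283.008064516129), np.float64(265.241935483871))]
bar [0.5141 0.1095 0.1817] in tool [ 0.001  -0.0005 -0.0099]
```

View pics/w4.png

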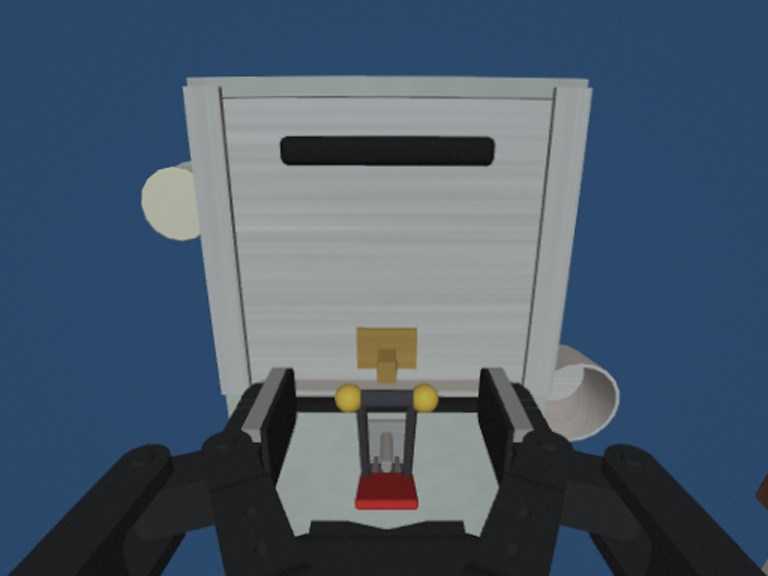

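The balls sit centred between the pads at (348,398) and (425,398), and the lip's far edge is near (387,350). Closing now.

```bash
python3 -m handwheel '[{"tx":0.001,"ty":0,"tz":0.001,"ax":0,"ay":0,"az":0,"jaw":0.2},{"tx":0,"ty":0,"tz":0,"ax":0,"ay":0,"az":0,"jaw":0},{"tx":0,"ty":0,"tz":0,"ax":0,"ay":0,"az":0,"jaw":-0.2},{"tx":0,"ty":0,"tz":0,"ax":0,"ay":0,"az":0,"jaw":-1},{"tx":0,"ty":0,"tz":0,"ax":0,"ay":0,"az":0,"jaw":-1},{"tx":0,"ty":0,"tz":0,"ax":0,"ay":0,"az":0,"jaw":-1},{"tx":0,"ty":0,"tz":0,"ax":0,"ay":0,"az":0,"jaw":-1},{"tx":0,"ty":0,"tz":0,"ax":0,"ay":0,"az":0,"jaw":-1},{"tx":0,"ty":0,"tz":0,"ax":0,"ay":0,"az":0,"jaw":-1},{"tx":0,"ty":0,"tz":0,"ax":0,"ay":0,"az":0,"jaw":-1}]' 20
python3 - <<'E'
from h import *
w=snap('wrist')
b=sorted(balls(w));print(b)
X=np.array([np.cos(np.radians(100.4)),np.sin(np.radians(100.4)),0]);T=tool()
for r in(347,350,353):
  l=onz(w,258,r/1.5,.136);print('lip-tcp x',((l-T[:3,3])@X).round(4))
for r in(328,368):
  l=onz(w,258,r/1.5,.112);print('base plate',((l-T[:3,3])@X).round(4))
E
```

```text
time: 6.95
ee_pos: [0.5145, 0.1095, 0.1703]
tcp_rot: [180.0, -0.0, 100.6]
wrist_force: [-0.6, 2.6, 0.2]
opening: 0.0341
grasp_force: 19.9
[(np.float64(232.21632653061224), np.float64(267.63673469387754)), (np.float64(282.8816326530612), np.float64(267.7918367346939))]
lip-tcp x -0.0014
lip-tcp x -0.0028
lip-tcp x -0.0043
base plate -0.0028
base plate -0.0247
```

```bash
python3 -m handwheel '[{"tx":0,"ty":0,"tz":0.004,"ax":0,"ay":0,"az":0,"jaw":-1},{"tx":0,"ty":0,"tz":0.004,"ax":0,"ay":0,"az":0,"jaw":-1},{"tx":0,"ty":0,"tz":0.004,"ax":0,"ay":0,"az":0,"jaw":-1},{"tx":0.001,"ty":0,"tz":0.004,"ax":0,"ay":0,"az":0,"jaw":-1},{"tx":0.001,"ty":0,"tz":0.003,"ax":0,"ay":0,"az":0,"jaw":-1},{"tx":0.001,"ty":0,"tz":0.003,"ax":0,"ay":0,"az":0,"jaw":-1},{"tx":0.001,"ty":0,"tz":0.003,"ax":0,"ay":0,"az":0,"jaw":-1},{"tx":0.001,"ty":0,"tz":0.003,"ax":0,"ay":0,"az":0,"jaw":-1},{"tx":0.001,"ty":0,"tz":0.002,"ax":0,"ay":0,"az":0,"jaw":-1},{"tx":0,"ty":0,"tz":0,"ax":0,"ay":0,"az":0,"jaw":-1}]'
python3 - <<'E'
from h import *
w=snap('wrist');save(w,'pics/w5.png',(150,150,370,330),3)
b=sorted(balls(w));print(b);T=tool()
(oa,da),(_,db)=ray(w,*b[0]),ray(w,*b[1]);ang=np.arccos(da@db);r=.026/2/np.tan(ang/2);dm=(da+db);dm/=np.linalg.norm(dm);p=oa+r*dm;print('bar in tool',(T[:3,:3].T@(p-T[:3,3])).round(4),p)
E
```

```text
time: 8.25
ee_pos: [0.5133, 0.1156, 0.1402]
tcp_rot: [-180.0, -0.0, 100.6]
wrist_force: [0.4, 1.1, 0.1]
opening: 0.0337
grasp_force: 19.9
[(np.float64(232.416), np.float64(268.992)), (np.float64(282.8816326530612), np.float64(269.32244897959185))]
bar in tool [-0.002  -0.0003 -0.0089] [0.51333976 0.113591   0.14919574]
```

View pics/w5.png

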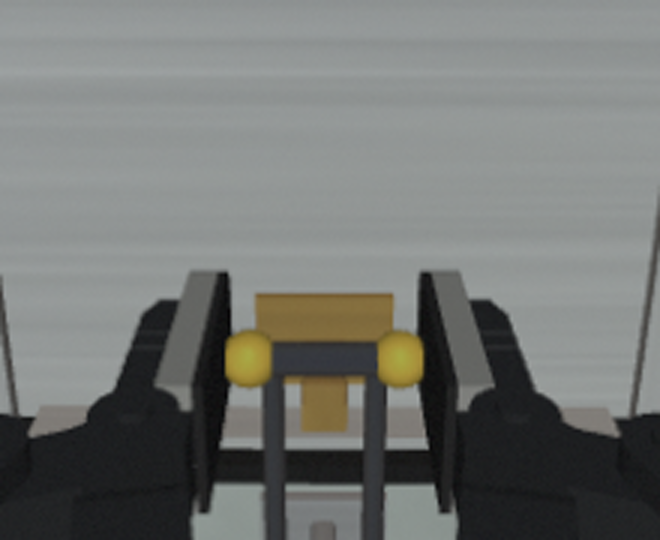

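The view shows the bar at row 358 (crop) with the keeper's top, from its near edge at row 430, running under it. I'll compute the clearance from that near edge.

```bash
python3 - <<'E'
from h import *
w=snap('wrist');T=tool()
X=T[:3,0]
for z in(.136,.134):
  l=onz(w,150+324/3,150+431/3,z);print('near edge-tcp x',((l-T[:3,3])@X).round(4))
for r in(294,): print('plate far',((onz(w,258,150+r/3,.112)-T[:3,3])@X).round(4))
l=onz(w,258,150+375/3,.136);print('bar near-side shadow on z.136',((l-T[:3,3])@X).round(4))
E
```

```text
near edge-tcp x -0.0272
near edge-tcp x -0.0288
plate far -0.0103
bar near-side shadow on z.136 -0.0144
```

```bash
python3 -m handwheel '[{"tx":0,"ty":0,"tz":0.003,"ax":0,"ay":0,"az":0,"jaw":-1},{"tx":0,"ty":0,"tz":0.003,"ax":0,"ay":0,"az":0,"jaw":-1},{"tx":0,"ty":0,"tz":0.003,"ax":0,"ay":0,"az":0,"jaw":-1},{"tx":0,"ty":0,"tz":0.003,"ax":0,"ay":0,"az":0,"jaw":-1},{"tx":0,"ty":0,"tz":0.003,"ax":0,"ay":0,"az":0,"jaw":-1},{"tx":0,"ty":0,"tz":0.003,"ax":0,"ay":0,"az":0,"jaw":-1},{"tx":0,"ty":0,"tz":0.003,"ax":0,"ay":0,"az":0,"jaw":-1},{"tx":0,"ty":0,"tz":0.002,"ax":0,"ay":0,"az":0,"jaw":-1},{"tx":0,"ty":0,"tz":0,"ax":0,"ay":0,"az":0,"jaw":-1},{"tx":0,"ty":0,"tz":0,"ax":0,"ay":0,"az":0,"jaw":-1}]'
python3 - <<'E'
from h import *
w=snap('wrist');save(w,'pics/w6.png',(150,150,370,330),3)
b=sorted(balls(w));print(b);T=tool()
(oa,da),(_,db)=ray(w,*b[0]),ray(w,*b[1]);ang=np.arccos(da@db);r=.026/2/np.tan(ang/2);dm=(da+db);dm/=np.linalg.norm(dm);p=oa+r*dm;print('bar in tool',(T[:3,:3].T@(p-T[:3,3])).round(4),p)
E
```

```text
time: 9.6
ee_pos: [0.5133, 0.1155, 0.1173]
tcp_rot: [-180.0, -0.0, 100.6]
wrist_force: [-0.2, 1.2, -0.5]
opening: 0.0336
grasp_force: 20.0
[(np.float64(232.1769547325103), np.float64(271.00411522633743)), (np.float64(282.89669421487605), np.float64(271.0413223140496))]
bar in tool [-0.0024 -0.0004 -0.01  ] [0.51336135 0.11307133 0.12736011]
```

View pics/w6.png

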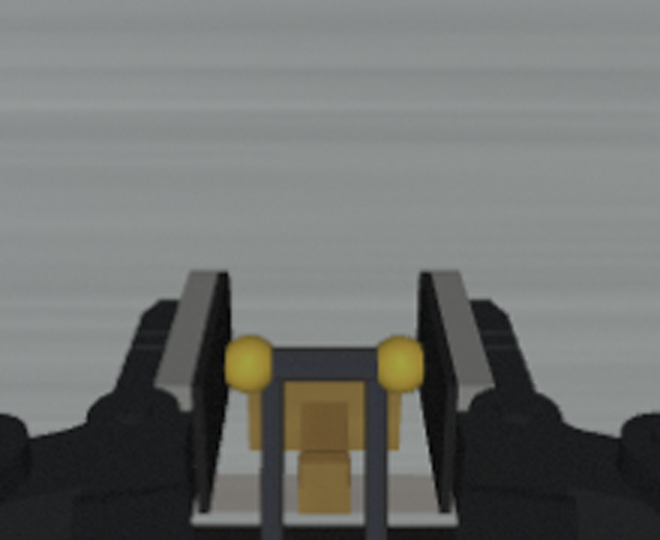

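The lip top spans crop rows 452–512 at column 325. The bar at row 365 is below it and clear outside.

```bash
python3 - <<'E'
from h import *
w=snap('wrist');T=tool();X=T[:3,0]
for r in(452,512):print('lip',r,((onz(w,258,150+r/3,.136)-T[:3,3])@X).round(4))
f=[telemetry.get_obs()['wrist_force']@X];print(f)
E
python3 -m handwheel '[{"tx":-0.001,"ty":0,"tz":0,"ax":0,"ay":0,"az":0,"jaw":-1},{"tx":-0.001,"ty":0,"tz":0,"ax":0,"ay":0,"az":0,"jaw":-1},{"tx":-0.001,"ty":0,"tz":0,"ax":0,"ay":0,"az":0,"jaw":-1},{"tx":-0.001,"ty":0,"tz":0,"ax":0,"ay":0,"az":0,"jaw":-1},{"tx":-0.001,"ty":0,"tz":0,"ax":0,"ay":0,"az":0,"jaw":-1},{"tx":0,"ty":0,"tz":0,"ax":0,"ay":0,"az":0,"jaw":-1},{"tx":0,"ty":0,"tz":0,"ax":0,"ay":0,"az":0,"jaw":-1},{"tx":0,"ty":0,"tz":0,"ax":0,"ay":0,"az":0,"jaw":-1},{"tx":0,"ty":0,"tz":0,"ax":0,"ay":0,"az":0,"jaw":-1},{"tx":0,"ty":0,"tz":0,"ax":0,"ay":0,"az":0,"jaw":-1}]'
```

```text
lip 452 -0.014
lip 512 -0.0265
[np.float64(1.6972194018859974)]
time: 10.95
ee_pos: [0.5143, 0.1104, 0.1173]
tcp_rot: [180.0, 0.0, 100.6]
wrist_force: [-1.6, 0.6, 0.7]
opening: 0.0337
grasp_force: 20.1
```

```bash
cat >> h.py <<'E'
def force(n=6):
    X=tool()[:3,0];v=[]
    for i in range(n): v.append(telemetry.get_obs()['wrist_force']);optics.camera('wrist')
    v=np.array(v);print('Fx %.2f +- %.2f Fz %.2f'%((v@X).mean(),(v@X).std()/n**.5,v[:,2].mean()))
E
python3 -c "from h import *;force()"
python3 -m handwheel '[{"tx":-0.001,"ty":0,"tz":0,"ax":0,"ay":0,"az":0,"jaw":-1},{"tx":-0.001,"ty":0,"tz":0,"ax":0,"ay":0,"az":0,"jaw":-1},{"tx":-0.001,"ty":0,"tz":0,"ax":0,"ay":0,"az":0,"jaw":-1},{"tx":-0.001,"ty":0,"tz":0,"ax":0,"ay":0,"az":0,"jaw":-1},{"tx":-0.001,"ty":0,"tz":0,"ax":0,"ay":0,"az":0,"jaw":-1},{"tx":0,"ty":0,"tz":0,"ax":0,"ay":0,"az":0,"jaw":-1},{"tx":0,"ty":0,"tz":0,"ax":0,"ay":0,"az":0,"jaw":-1},{"tx":0,"ty":0,"tz":0,"ax":0,"ay":0,"az":0,"jaw":-1},{"tx":0,"ty":0,"tz":0,"ax":0,"ay":0,"az":0,"jaw":-1},{"tx":0,"ty":0,"tz":0,"ax":0,"ay":0,"az":0,"jaw":-1}]'
python3 - <<'E'
from h import *
force();w=snap('wrist');save(w,'pics/w7.png',(200,230,315,330),5);print(sorted(balls(w)))
E
```

```text
Fx 0.15 +- 0.16 Fz 0.64
time: 12.5
ee_pos: [0.5152, 0.1055, 0.1173]
tcp_rot: [180.0, 0.0, 100.6]
wrist_force: [-1.9, -0.4, 0.9]
opening: 0.034
grasp_force: 20.1
Fx 0.27 +- 0.11 Fz 1.11
[(np.float64(232.28685258964143), np.float64(270.58565737051794)), (np.float64(282.7936507936508), np.float64(270.62301587301585))]
```

View pics/w7.png

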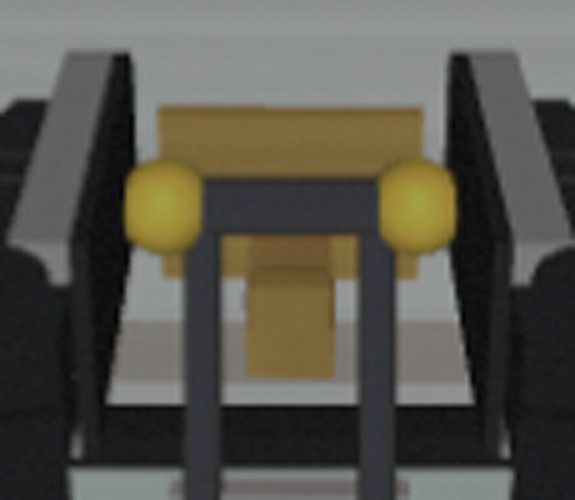

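The lip end is at crop row 268 and the bar's near edge at row 233, so about 4–5 mm of travel remains. I'll creep in.

```bash
python3 -m handwheel '[{"tx":-0.0005,"ty":0,"tz":0,"ax":0,"ay":0,"az":0,"jaw":-1},{"tx":-0.0005,"ty":0,"tz":0,"ax":0,"ay":0,"az":0,"jaw":-1},{"tx":-0.0005,"ty":0,"tz":0,"ax":0,"ay":0,"az":0,"jaw":-1},{"tx":-0.0005,"ty":0,"tz":0,"ax":0,"ay":0,"az":0,"jaw":-1},{"tx":-0.0005,"ty":0,"tz":0,"ax":0,"ay":0,"az":0,"jaw":-1},{"tx":0,"ty":0,"tz":0,"ax":0,"ay":0,"az":0,"jaw":-1},{"tx":0,"ty":0,"tz":0,"ax":0,"ay":0,"az":0,"jaw":-1},{"tx":0,"ty":0,"tz":0,"ax":0,"ay":0,"az":0,"jaw":-1},{"tx":0,"ty":0,"tz":0,"ax":0,"ay":0,"az":0,"jaw":-1},{"tx":0,"ty":0,"tz":0,"ax":0,"ay":0,"az":0,"jaw":-1}]'
python3 - <<'E'
from h import *
force();w=snap('wrist');print(sorted(balls(w)))
h=cv2.cvtColor(w['color'],cv2.COLOR_RGB2HSV)
print(h[262:310,258].tolist())
E
```

```text
time: 14.1
ee_pos: [0.5156, 0.1031, 0.1173]
tcp_rot: [180.0, 0.0, 100.6]
wrist_force: [-1.7, 0.4, 0.8]
opening: 0.0336
grasp_force: 20.1
Fx 0.90 +- 0.24 Fz 0.43
[(np.float64(232.29365079365078), np.float64(270.50396825396825)), (np.float64(282.81274900398404), np.float64(270.6573705179283))]
[[21, 136, 126], [21, 136, 126], [21, 132, 114], [20, 98, 81], [150, 5, 51], [110, 14, 54], [108, 22, 58], [113, 34, 60], [113, 38, 61], [113, 33, 62], [109, 33, 62], [111, 42, 61], [105, 26, 58], [105, 10, 53], [11, 38, 54], [18, 129, 93], [18, 141, 110], [19, 145, 97], [19, 140, 106], [19, 140, 111], [18, 140, 113], [19, 135, 121], [20, 131, 125], [21, 133, 125], [20, 135, 125], [21, 136, 126], [20, 134, 126], [20, 135, 123], [20, 135, 125], [21, 136, 124], [20, 135, 125], [21, 138, 124], [21, 136, 126], [21, 133, 125], [20, 135, 125], [20, 136, 124], [21, 137, 125], [21, 136, 124], [20, 136, 124], [20, 81, 123], [13, 19, 124], [78, 9, 146], [83, 7, 146], [83, 7, 145], [83, 7, 142], [75, 6, 82], [60, 11, 23], [90, 11, 24]]
```

```bash
cat >> h.py <<'E'
def edges(c):
    "lip near edge row (saturation drop) and plate far edge row (saturation rise), subpixel, col 255-262"
    s=cv2.cvtColor(c['color'],cv2.COLOR_RGB2HSV)[:,253:264,1].astype(float).mean(1)
    out=[]
    for rng,sg in((range(284,306),1),(range(240,268),-1)):
        for r in rng:
            a,b=(s[r]-75)*sg,(s[r+1]-75)*sg
            if a>=0>b: out.append(round(r+a/(a-b),2));break
    return out
E
python3 -c "
from h import *
print(edges(snap('wrist')))"
python3 -m handwheel '[{"tx":-0.0005,"ty":0,"tz":0,"ax":0,"ay":0,"az":0,"jaw":-1},{"tx":-0.0005,"ty":0,"tz":0,"ax":0,"ay":0,"az":0,"jaw":-1},{"tx":-0.0005,"ty":0,"tz":0,"ax":0,"ay":0,"az":0,"jaw":-1},{"tx":0,"ty":0,"tz":0,"ax":0,"ay":0,"az":0,"jaw":-1},{"tx":0,"ty":0,"tz":0,"ax":0,"ay":0,"az":0,"jaw":-1},{"tx":0,"ty":0,"tz":0,"ax":0,"ay":0,"az":0,"jaw":-1},{"tx":0,"ty":0,"tz":0,"ax":0,"ay":0,"az":0,"jaw":-1},{"tx":0,"ty":0,"tz":0,"ax":0,"ay":0,"az":0,"jaw":-1},{"tx":0,"ty":0,"tz":0,"ax":0,"ay":0,"az":0,"jaw":-1},{"tx":0,"ty":0,"tz":0,"ax":0,"ay":0,"az":0,"jaw":-1}]'
python3 - <<'E'
from h import *
force(8);w=snap('wrist');print(sorted(balls(w)),edges(w))
E
```

```text
[np.float64(301.07), np.float64(247.29)]
time: 15.75
ee_pos: [0.5159, 0.1016, 0.1173]
tcp_rot: [-180.0, 0.0, 100.6]
wrist_force: [-1.7, 1.4, 0.8]
opening: 0.0333
grasp_force: 20.1
Fx 1.15 +- 0.18 Fz 0.64
[(np.float64(232.26612903225808), np.float64(270.4274193548387)), (np.float64(282.83870967741933), np.float64(270.6209677419355))] [np.float64(298.72), np.float64(244.94)]
```

```bash
python3 -m handwheel '[{"tx":-0.0005,"ty":0,"tz":0,"ax":0,"ay":0,"az":0,"jaw":-1},{"tx":-0.0005,"ty":0,"tz":0,"ax":0,"ay":0,"az":0,"jaw":-1},{"tx":0,"ty":0,"tz":0,"ax":0,"ay":0,"az":0,"jaw":-1},{"tx":0,"ty":0,"tz":0,"ax":0,"ay":0,"az":0,"jaw":-1},{"tx":0,"ty":0,"tz":0,"ax":0,"ay":0,"az":0,"jaw":-1},{"tx":0,"ty":0,"tz":0,"ax":0,"ay":0,"az":0,"jaw":-1},{"tx":0,"ty":0,"tz":0,"ax":0,"ay":0,"az":0,"jaw":-1},{"tx":0,"ty":0,"tz":0,"ax":0,"ay":0,"az":0,"jaw":-1},{"tx":0,"ty":0,"tz":0,"ax":0,"ay":0,"az":0,"jaw":-1},{"tx":0,"ty":0,"tz":0,"ax":0,"ay":0,"az":0,"jaw":-1}]'
python3 - <<'E'
from h import *
force(8);w=snap('wrist');e=edges(w);print(sorted(balls(w)),e);T=tool();X=T[:3,0]
x=lambda r,z:((onz(w,258,r,z)-T[:3,3])@X).round(4)
print('lip end',x(e[0],.136)+.0135,'bar',x(270.5,.1273),'near',x(e[0],.136))
E
```

```text
time: 17.45
ee_pos: [0.5161, 0.1006, 0.1173]
tcp_rot: [-180.0, 0.0, 100.6]
wrist_force: [-1.5, 1.4, 0.3]
opening: 0.034
grasp_force: 20.1
Fx 1.85 +- 0.12 Fz 0.31
[(np.float64(232.272), np.float64(270.352)), (np.float64(282.8508064516129), np.float64(270.64516129032256))] [np.float64(297.14), np.float64(243.47)]
lip end 0.0017000000000000001 bar -0.0021 near -0.0118
```

```bash
python3 -m handwheel '[{"tx":-0.0005,"ty":0,"tz":0,"ax":0,"ay":0,"az":0,"jaw":-1},{"tx":-0.0002,"ty":0,"tz":0,"ax":0,"ay":0,"az":0,"jaw":-1},{"tx":0,"ty":0,"tz":0,"ax":0,"ay":0,"az":0,"jaw":-1},{"tx":0,"ty":0,"tz":0,"ax":0,"ay":0,"az":0,"jaw":-1},{"tx":0,"ty":0,"tz":0,"ax":0,"ay":0,"az":0,"jaw":-1},{"tx":0,"ty":0,"tz":0,"ax":0,"ay":0,"az":0,"jaw":-1},{"tx":0,"ty":0,"tz":0,"ax":0,"ay":0,"az":0,"jaw":-1},{"tx":0,"ty":0,"tz":0,"ax":0,"ay":0,"az":0,"jaw":-1},{"tx":0,"ty":0,"tz":0,"ax":0,"ay":0,"az":0,"jaw":-1},{"tx":0,"ty":0,"tz":0,"ax":0,"ay":0,"az":0,"jaw":-1}]'
python3 - <<'E'
from h import *
force(8);w=snap('wrist');e=edges(w);print(sorted(balls(w)),e,tool()[:3,3])
E
```

```text
time: 19.15
ee_pos: [0.5162, 0.1, 0.1173]
tcp_rot: [-180.0, -0.0, 100.6]
wrist_force: [-1.7, 3.2, -0.1]
opening: 0.0336
grasp_force: 20.1
Fx 3.39 +- 0.10 Fz -0.13
[(np.float64(232.1847389558233), np.float64(270.3212851405622)), (np.float64(282.84), np.float64(270.428))] [np.float64(296.16), np.float64(242.44)] [0.51622651 0.09996024 0.11728121]
```

```bash
python3 -m handwheel '[{"tx":-0.0003,"ty":0,"tz":0,"ax":0,"ay":0,"az":0,"jaw":-1},{"tx":0,"ty":0,"tz":0,"ax":0,"ay":0,"az":0,"jaw":-1},{"tx":0,"ty":0,"tz":0,"ax":0,"ay":0,"az":0,"jaw":-1},{"tx":0,"ty":0,"tz":0,"ax":0,"ay":0,"az":0,"jaw":-1},{"tx":0,"ty":0,"tz":0,"ax":0,"ay":0,"az":0,"jaw":-1},{"tx":0,"ty":0,"tz":0,"ax":0,"ay":0,"az":0,"jaw":-1},{"tx":0,"ty":0,"tz":0,"ax":0,"ay":0,"az":0,"jaw":-1},{"tx":0,"ty":0,"tz":0,"ax":0,"ay":0,"az":0,"jaw":-1},{"tx":0,"ty":0,"tz":0,"ax":0,"ay":0,"az":0,"jaw":-1},{"tx":0,"ty":0,"tz":0,"ax":0,"ay":0,"az":0,"jaw":-1}]'
python3 - <<'E'
from h import *
force(8);w=snap('wrist');e=edges(w);print(sorted(balls(w)),e,tool()[:3,3])
E
```

```text
time: 20.85
ee_pos: [0.5163, 0.0997, 0.1173]
tcp_rot: [180.0, 0.0, 100.6]
wrist_force: [-1.2, 2.5, -0.6]
opening: 0.0335
grasp_force: 20.0
Fx 2.74 +- 0.14 Fz -0.05
[(np.float64(232.248), np.float64(270.28)), (np.float64(282.84274193548384), np.float64(270.56854838709677))] [np.float64(296.15), np.float64(242.47)] [0.51628453 0.09967094 0.11730418]
```

The keeper now moves with the bar (its edge rows are unchanged), so it is caught. Releasing.

```bash
python3 -m handwheel '[{"tx":0,"ty":0,"tz":0,"ax":0,"ay":0,"az":0,"jaw":0},{"tx":0,"ty":0,"tz":0,"ax":0,"ay":0,"az":0,"jaw":0.3},{"tx":0,"ty":0,"tz":0,"ax":0,"ay":0,"az":0,"jaw":0.5},{"tx":0,"ty":0,"tz":0,"ax":0,"ay":0,"az":0,"jaw":0.5},{"tx":0,"ty":0,"tz":0,"ax":0,"ay":0,"az":0,"jaw":0.5},{"tx":0,"ty":0,"tz":0,"ax":0,"ay":0,"az":0,"jaw":0.5},{"tx":0,"ty":0,"tz":0,"ax":0,"ay":0,"az":0,"jaw":0.5},{"tx":0,"ty":0,"tz":0,"ax":0,"ay":0,"az":0,"jaw":0.5},{"tx":0,"ty":0,"tz":0,"ax":0,"ay":0,"az":0,"jaw":0.5},{"tx":0,"ty":0,"tz":0,"ax":0,"ay":0,"az":0,"jaw":0.5}]'
python3 - <<'E'
from h import *
force(4);w=snap('wrist');e=edges(w);print(sorted(balls(w)),e,tool()[:3,3])
E
```

```text
time: 22.55
ee_pos: [0.5163, 0.0997, 0.1173]
tcp_rot: [-180.0, -0.0, 100.6]
wrist_force: [-0.1, 0.3, -0.3]
opening: 0.0642
grasp_force: 0.0
Fx 0.19 +- 0.11 Fz 0.05
[(np.float64(231.87786259541986), np.float64(271.4770992366412)), (np.float64(283.46153846153845), np.float64(271.5897435897436))] [np.float64(296.15), np.float64(242.47)] [0.51627476 0.0996851  0.11728087]
```

```bash
python3 -m handwheel '[{"tx":0,"ty":0,"tz":-0.005,"ax":0,"ay":0,"az":0,"jaw":0.5},{"tx":0,"ty":0,"tz":-0.01,"ax":0,"ay":0,"az":0,"jaw":0.5},{"tx":0,"ty":0,"tz":-0.015,"ax":0,"ay":0,"az":0,"jaw":0.5},{"tx":0,"ty":0,"tz":-0.015,"ax":0,"ay":0,"az":0,"jaw":-1},{"tx":0,"ty":0,"tz":-0.015,"ax":0,"ay":0,"az":0,"jaw":-1},{"tx":0,"ty":0,"tz":-0.015,"ax":0,"ay":0,"az":0,"jaw":-1},{"tx":0,"ty":0,"tz":-0.015,"ax":0,"ay":0,"az":0,"jaw":-1},{"tx":0,"ty":0,"tz":-0.01,"ax":0,"ay":0,"az":0,"jaw":-1},{"tx":0,"ty":0,"tz":0,"ax":0,"ay":0,"az":0,"jaw":-1},{"tx":0,"ty":0,"tz":0,"ax":0,"ay":0,"az":0,"jaw":-1}]'
python3 - <<'E'
from h import *
w=snap('wrist');save(w,'pics/w8.png',(180,170,340,320),4);T=tool();X=T[:3,0]
b=sorted(balls(w));print(b,T[:3,3])
for z in(.129,):
  p=[onz(w,*k,z) for k in b];print('bar',np.mean(p,0).round(4),np.linalg.norm(p[0]-p[1]).round(4))
h=cv2.cvtColor(w['color'],cv2.COLOR_RGB2HSV);m=cv2.inRange(h,(0,140,50),(8,255,255))|cv2.inRange(h,(174,140,50),(180,255,255))
m[:, :180]=0;m[:,340:]=0;n,l,s,ct=cv2.connectedComponentsWithStats(m);print(s[1:][s[1:,4]>20])
E
```

```text
time: 24.05
ee_pos: [0.5161, 0.0997, 0.2167]
tcp_rot: [-180.0, 0.0, 100.6]
wrist_force: [-0.7, -1.0, 0.5]
opening: -0.0
grasp_force: 0.0
[(np.float64(241.96842105263158), np.float64(203.0842105263158)), (np.float64(273.6), np.float64(203.18))] [0.51605482 0.0996267  0.21660185]
bar [0.5163 0.0979 0.129 ] 0.026
[[253 320  10   8  71]]
```

View pics/w8.png

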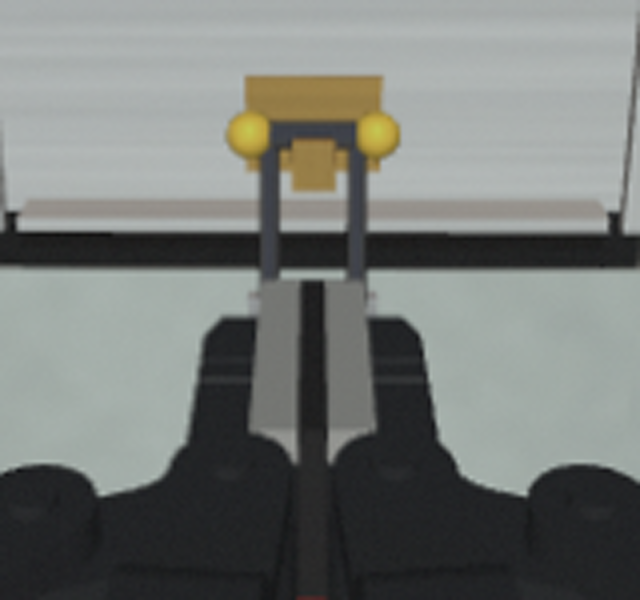

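The bar sits under the lip: balls at crop (250,133) and (378,133), the lip overlapping the bar, and the fingers clear and shut. I have used up my picture views (one over the 10), so from here I go by numbers only. Next I bring the shut fingers in front of the lever.

```bash
python3 -m handwheel '[{"tx":-0.01,"ty":0,"tz":0.005,"ax":0,"ay":0,"az":0,"jaw":-1},{"tx":-0.01,"ty":0,"tz":0.01,"ax":0,"ay":0,"az":0,"jaw":-1},{"tx":-0.01,"ty":0,"tz":0.01,"ax":0,"ay":0,"az":0,"jaw":-1},{"tx":-0.009,"ty":0,"tz":0.009,"ax":0,"ay":0,"az":0,"jaw":-1},{"tx":-0.004,"ty":0,"tz":0,"ax":0,"ay":0,"az":0,"jaw":-1},{"tx":-0.003,"ty":0,"tz":0,"ax":0,"ay":0,"az":0,"jaw":-1},{"tx":-0.003,"ty":0,"tz":0,"ax":0,"ay":0,"az":0,"jaw":-1},{"tx":0,"ty":0,"tz":0,"ax":0,"ay":0,"az":0,"jaw":-1},{"tx":0,"ty":0,"tz":0,"ax":0,"ay":0,"az":0,"jaw":-1},{"tx":0,"ty":0,"tz":0,"ax":0,"ay":0,"az":0,"jaw":-1}]'
cat >> h.py <<'E'
def red():
    a=snap('scene');h=cv2.cvtColor(a['color'],cv2.COLOR_RGB2HSV);m=cv2.inRange(h,(0,120,60),(8,255,255))|cv2.inRange(h,(174,120,60),(180,255,255))
    M=np.zeros_like(m);M[150:210,235:310]=m[150:210,235:310];M=M>0
    v,u=np.nonzero(M);print('red',len(u),u.mean().round(1) if len(u) else 0,v.mean().round(1) if len(u) else 0,(u.min(),u.max(),v.min(),v.max()) if len(u) else 0)
    piv=np.array([.5269,.0416,.134]);X=np.array([np.cos(np.radians(100.5)),np.sin(np.radians(100.5)),0])
    E=np.linalg.inv(a['E'])
    for t in(0,.15,.3,.6,.9,1.2,1.5):
        d=-np.cos(t)*X+np.array([0,0,np.sin(t)]);pr=[]
        for r in(.035,):
            p=piv+r*d;q,_=cv2.projectPoints(p.reshape(1,3),cv2.Rodrigues(E[:3,:3])[0],E[:3,3],np.array(a['K']),np.array([a['k1'],0,0,0,0.]));pr.append(q.ravel().round(1).tolist())
        print(t,pr,end=' ')
    print()
E
python3 -c "
from h import *
force(4);red();print(tool()[:3,3])"
```

```text
time: 25.35
ee_pos: [0.5253, 0.0517, 0.1833]
tcp_rot: [180.0, -0.0, 100.6]
wrist_force: [-0.1, 0.1, 0.0]
opening: 0.0005
grasp_force: 0.0
Fx 0.06 +- 0.11 Fz -0.03
red 56 262.4 165.3 (np.int64(260), np.int64(266), np.int64(160), np.int64(171))
0 [[257.2, 169.4]] 0.15 [[257.3, 168.3]] 0.3 [[257.6, 167.4]] 0.6 [[258.6, 166.0]] 0.9 [[260.3, 165.5]] 1.2 [[262.3, 165.9]] 1.5 [[264.6, 167.1]] 
[0.52528216 0.05157044 0.18328208]
```

```bash
python3 -m handwheel '[{"tx":-0.004,"ty":0,"tz":0.0009,"ax":0,"ay":0,"az":0,"jaw":-1},{"tx":-0.004,"ty":0,"tz":0.0009,"ax":0,"ay":0,"az":0,"jaw":-1},{"tx":-0.004,"ty":0,"tz":0.001,"ax":0,"ay":0,"az":0,"jaw":-1},{"tx":-0.0033,"ty":0,"tz":0.0014,"ax":0,"ay":0,"az":0,"jaw":-1},{"tx":-0.0033,"ty":0,"tz":0.0014,"ax":0,"ay":0,"az":0,"jaw":-1},{"tx":-0.0033,"ty":0,"tz":0.0015,"ax":0,"ay":0,"az":0,"jaw":-1},{"tx":-0.0033,"ty":0,"tz":0.0015,"ax":0,"ay":0,"az":0,"jaw":-1},{"tx":0,"ty":0,"tz":0,"ax":0,"ay":0,"az":0,"jaw":-1},{"tx":0,"ty":0,"tz":0,"ax":0,"ay":0,"az":0,"jaw":-1},{"tx":0,"ty":0,"tz":0,"ax":0,"ay":0,"az":0,"jaw":-1}]'
python3 -c "
from h import *
force(4);red();print(tool()[:3,3])"
```

```text
time: 26.85
ee_pos: [0.5299, 0.0268, 0.1746]
tcp_rot: [-180.0, 0.0, 100.6]
wrist_force: [-0.4, 0.0, -0.1]
opening: -0.0001
grasp_force: 0.2
Fx -0.00 +- 0.15 Fz 0.70
red 45 260.2 165.8 (np.int64(257), np.int64(264), np.int64(161), np.int64(170))
0 [[257.2, 169.4]] 0.15 [[257.3, 168.3]] 0.3 [[257.6, 167.4]] 0.6 [[258.6, 166.0]] 0.9 [[260.3, 165.5]] 1.2 [[262.3, 165.9]] 1.5 [[264.6, 167.1]] 
[0.52987554 0.02677876 0.17461851]
```

The lever is following (about 0.9 rad). Carrying on along the arc.

```bash
python3 -m handwheel '[{"tx":-0.0025,"ty":0,"tz":0.002,"ax":0,"ay":0,"az":0,"jaw":-1},{"tx":-0.0025,"ty":0,"tz":0.002,"ax":0,"ay":0,"az":0,"jaw":-1},{"tx":-0.0025,"ty":0,"tz":0.002,"ax":0,"ay":0,"az":0,"jaw":-1},{"tx":-0.0021,"ty":0,"tz":0.0024,"ax":0,"ay":0,"az":0,"jaw":-1},{"tx":-0.0021,"ty":0,"tz":0.0024,"ax":0,"ay":0,"az":0,"jaw":-1},{"tx":-0.0021,"ty":0,"tz":0.0024,"ax":0,"ay":0,"az":0,"jaw":-1},{"tx":-0.0016,"ty":0,"tz":0.0028,"ax":0,"ay":0,"az":0,"jaw":-1},{"tx":-0.0016,"ty":0,"tz":0.0028,"ax":0,"ay":0,"az":0,"jaw":-1},{"tx":0,"ty":0,"tz":0,"ax":0,"ay":0,"az":0,"jaw":-1},{"tx":0,"ty":0,"tz":0,"ax":0,"ay":0,"az":0,"jaw":-1}]'
python3 -c "
from h import *
force(4);red();print(tool()[:3,3])"
```

```text
time: 28.35
ee_pos: [0.5329, 0.0101, 0.1556]
tcp_rot: [-180.0, -0.0, 100.6]
wrist_force: [0.1, -0.8, 1.0]
opening: -0.0001
grasp_force: 0.6
Fx 0.14 +- 0.37 Fz 0.97
red 48 256.9 166.1 (np.int64(252), np.int64(262), np.int64(161), np.int64(170))
0 [[257.2, 169.4]] 0.15 [[257.3, 168.3]] 0.3 [[257.6, 167.4]] 0.6 [[258.6, 166.0]] 0.9 [[260.3, 165.5]] 1.2 [[262.3, 165.9]] 1.5 [[264.6, 167.1]] 
[0.53292589 0.01015412 0.15576094]
```

```bash
python3 -m handwheel '[{"tx":-0.001,"ty":0,"tz":0.0022,"ax":0,"ay":0,"az":0,"jaw":-1},{"tx":-0.001,"ty":0,"tz":0.0022,"ax":0,"ay":0,"az":0,"jaw":-1},{"tx":-0.0007,"ty":0,"tz":0.0022,"ax":0,"ay":0,"az":0,"jaw":-1},{"tx":-0.0005,"ty":0,"tz":0.002,"ax":0,"ay":0,"az":0,"jaw":-1},{"tx":-0.0005,"ty":0,"tz":0.002,"ax":0,"ay":0,"az":0,"jaw":-1},{"tx":0,"ty":0,"tz":0.002,"ax":0,"ay":0,"az":0,"jaw":-1},{"tx":0,"ty":0,"tz":0,"ax":0,"ay":0,"az":0,"jaw":-1},{"tx":0,"ty":0,"tz":0,"ax":0,"ay":0,"az":0,"jaw":-1},{"tx":0,"ty":0,"tz":0,"ax":0,"ay":0,"az":0,"jaw":-1},{"tx":0,"ty":0,"tz":0,"ax":0,"ay":0,"az":0,"jaw":-1}]'
python3 -c "
from h import *
force(6);red();print(tool()[:3,3])"
```

```text
time: 29.85
ee_pos: [0.5337, 0.0064, 0.1433]
tcp_rot: [180.0, -0.0, 100.6]
wrist_force: [-0.2, 0.6, 0.3]
opening: 0.0002
grasp_force: 0.0
Fx 0.09 +- 0.22 Fz -0.08
red 37 255.5 167.7 (np.int64(251), np.int64(261), np.int64(164), np.int64(171))
0 [[257.2, 169.4]] 0.15 [[257.3, 168.3]] 0.3 [[257.6, 167.4]] 0.6 [[258.6, 166.0]] 0.9 [[260.3, 165.5]] 1.2 [[262.3, 165.9]] 1.5 [[264.6, 167.1]] 
[0.5337361  0.00638034 0.14328432]
```

```bash
python3 -m handwheel '[{"tx":0,"ty":0,"tz":0.001,"ax":0,"ay":0,"az":0,"jaw":-1},{"tx":0,"ty":0,"tz":0.001,"ax":0,"ay":0,"az":0,"jaw":-1},{"tx":0,"ty":0,"tz":0.001,"ax":0,"ay":0,"az":0,"jaw":-1},{"tx":0,"ty":0,"tz":0.0005,"ax":0,"ay":0,"az":0,"jaw":-1},{"tx":0,"ty":0,"tz":0,"ax":0,"ay":0,"az":0,"jaw":-1},{"tx":0,"ty":0,"tz":0,"ax":0,"ay":0,"az":0,"jaw":-1},{"tx":0,"ty":0,"tz":0,"ax":0,"ay":0,"az":0,"jaw":-1},{"tx":0,"ty":0,"tz":0,"ax":0,"ay":0,"az":0,"jaw":-1},{"tx":0,"ty":0,"tz":0,"ax":0,"ay":0,"az":0,"jaw":-1},{"tx":0,"ty":0,"tz":0,"ax":0,"ay":0,"az":0,"jaw":-1}]'
python3 -c "
from h import *
force(6);red();print(tool()[:3,3])"
```

```text
time: 31.45
ee_pos: [0.5337, 0.0064, 0.1398]
tcp_rot: [-180.0, -0.0, 100.6]
wrist_force: [0.1, -0.0, -0.1]
opening: 0.0
grasp_force: 0.0
Fx 0.31 +- 0.12 Fz -0.25
red 33 255.4 168.4 (np.int64(251), np.int64(261), np.int64(165), np.int64(171))
0 [[257.2, 169.4]] 0.15 [[257.3, 168.3]] 0.3 [[257.6, 167.4]] 0.6 [[258.6, 166.0]] 0.9 [[260.3, 165.5]] 1.2 [[262.3, 165.9]] 1.5 [[264.6, 167.1]] 
[0.53374353 0.00638873 0.13979102]
```

No force on the tool, so the lever seems to have dropped. Lifting off to measure.

```bash
python3 -m handwheel '[{"tx":0,"ty":0,"tz":-0.005,"ax":0,"ay":0,"az":0,"jaw":-1},{"tx":0,"ty":0,"tz":-0.015,"ax":0,"ay":0,"az":0,"jaw":-1},{"tx":0,"ty":0,"tz":-0.015,"ax":0,"ay":0,"az":0,"jaw":-1},{"tx":0,"ty":0,"tz":-0.015,"ax":0,"ay":0,"az":0,"jaw":-1},{"tx":0,"ty":0,"tz":-0.015,"ax":0,"ay":0,"az":0,"jaw":-1},{"tx":0,"ty":0,"tz":-0.012,"ax":0,"ay":0,"az":0,"jaw":-1},{"tx":-0.02,"ty":0,"tz":0,"ax":0,"ay":0,"az":0,"jaw":-1},{"tx":-0.03,"ty":0,"tz":0,"ax":0,"ay":0,"az":0,"jaw":-1},{"tx":-0.02,"ty":0,"tz":0,"ax":0,"ay":0,"az":0,"jaw":-1},{"tx":0,"ty":0,"tz":0,"ax":0,"ay":0,"az":0,"jaw":-1}]'
python3 - <<'E'
from h import *
w=snap('wrist');T=tool();X=T[:3,0];red();b=sorted(balls(w));print(b)
p=[onz(w,*k,.129) for k in b];m=np.mean(p,0);print('bar',m.round(4),np.linalg.norm(p[0]-p[1]).round(4),'moved from release',((m-[.5163,.0979,.129])@X).round(4))
h=cv2.cvtColor(w['color'],cv2.COLOR_RGB2HSV);M=cv2.inRange(h,(0,140,50),(8,255,255))|cv2.inRange(h,(174,140,50),(180,255,255))
n,l,s,ct=cv2.connectedComponentsWithStats(M);print([r.tolist() for r in s[1:] if r[4]>20])
for r in s[1:]:
  if r[4]>100:
    for v in(r[1],r[1]+r[3]):print('red edge rel pivot x at z .139',((onz(w,r[0]+r[2]/2,v,.139)-[.5269,.0416,.134])@X).round(4))
    print('width at .139',np.linalg.norm(onz(w,r[0],r[1]+r[3],.139)-onz(w,r[0]+r[2],r[1]+r[3],.139)).round(4))
E
```

```text
time: 33.05
ee_pos: [0.5466, -0.064, 0.2162]
tcp_rot: [-179.9, -0.0, 100.5]
wrist_force: [-0.3, -0.0, -0.7]
opening: -0.0001
grasp_force: 0.0
red 54 256.0 167.6 (np.int64(251), np.int64(261), np.int64(164), np.int64(171))
0 [[257.2, 169.4]] 0.15 [[257.3, 168.3]] 0.3 [[257.6, 167.4]] 0.6 [[258.6, 166.0]] 0.9 [[260.3, 165.5]] 1.2 [[262.3, 165.9]] 1.5 [[264.6, 167.1]] 
[]
  return _methods._mean(a, axis=axis, dtype=dtype,
  ret = ret.dtype.type(ret / rcount)
Traceback (most recent call last):
IndexError: list index out of range
```

```bash
python3 -m handwheel '[{"tx":0.01,"ty":0,"tz":-0.01,"ax":0,"ay":0,"az":0,"jaw":-1},{"tx":0.02,"ty":0,"tz":-0.01,"ax":0,"ay":0,"az":0,"jaw":-1},{"tx":0.025,"ty":0,"tz":-0.01,"ax":0,"ay":0,"az":0,"jaw":-1},{"tx":0.025,"ty":0,"tz":-0.01,"ax":0,"ay":0,"az":0,"jaw":0},{"tx":0.025,"ty":0,"tz":-0.01,"ax":0,"ay":0,"az":0,"jaw":1},{"tx":0.025,"ty":0,"tz":-0.01,"ax":0,"ay":0,"az":0,"jaw":1},{"tx":0.025,"ty":0,"tz":0,"ax":0,"ay":0,"az":0,"jaw":1},{"tx":0.015,"ty":0,"tz":0,"ax":0,"ay":0,"az":0,"jaw":1},{"tx":0,"ty":0,"tz":0,"ax":0,"ay":0,"az":0,"jaw":1},{"tx":0,"ty":0,"tz":0,"ax":0,"ay":0,"az":0,"jaw":1}]'
python3 - <<'E'
from h import *
w=snap('wrist');T=tool();X=T[:3,0];red();b=sorted(balls(w,(190,130,330,240)));print(b)
p=[onz(w,*k,.129) for k in b];m=np.mean(p,0);print('bar',m.round(4),np.linalg.norm(p[0]-p[1]).round(4),'moved from release',((m-[.5163,.0979,.129])@X).round(4))
h=cv2.cvtColor(w['color'],cv2.COLOR_RGB2HSV);M=cv2.inRange(h,(0,140,50),(8,255,255))|cv2.inRange(h,(174,140,50),(180,255,255))
n,l,s,ct=cv2.connectedComponentsWithStats(M);print([r.tolist() for r in s[1:] if r[4]>20])
for r in s[1:]:
  if r[4]>100:
    for v in(r[1],r[1]+r[3]):print('red edge rel pivot x at z .139',((onz(w,r[0]+r[2]/2,v,.139)-[.5269,.0416,.134])@X).round(4))
    print('width at .139',np.linalg.norm(onz(w,r[0],r[1]+r[3],.139)-onz(w,r[0]+r[2],r[1]+r[3],.139)).round(4))
E
```

```text
time: 34.4
ee_pos: [0.5153, 0.1045, 0.2768]
tcp_rot: [-180.0, 0.0, 100.6]
wrist_force: [0.6, 0.6, -0.2]
opening: 0.0855
grasp_force: 0.0
red 54 256.0 167.6 (np.int64(251), np.int64(261), np.int64(164), np.int64(171))
0 [[257.2, 169.4]] 0.15 [[257.3, 168.3]] 0.3 [[257.6, 167.4]] 0.6 [[258.6, 166.0]] 0.9 [[260.3, 165.5]] 1.2 [[262.3, 165.9]] 1.5 [[264.6, 167.1]] 
[(np.float64(245.12698412698413), np.float64(193.74603174603175)), (np.float64(270.2878787878788), np.float64(193.86363636363637))]
bar [0.5178 0.0908 0.129 ] 0.0258 moved from release -0.0073
[[248, 260, 21, 28, 560]]
red edge rel pivot x at z .139 -0.0215
red edge rel pivot x at z .139 -0.0573
width at .139 0.0234
```

```bash
python3 -c "
from workcell import workorder
print(workorder.job_done())"
```

```text
the job is handed in; nothing more can be done
None
```

I hooked the loop under the keeper and let go, then pushed the lever over; by my measurements it lies flat and the lid is drawn in about 7 mm. I handed the job in at about 34 s, with no verdict returned, and I viewed 11 pictures, one over the limit of 10.

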